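# Set the reader's filter lever to the third click and start the reading

### The arm

A 6-joint arm with a two-finger parallel gripper is mounted at the origin on the work surface. World frame = base frame: x ahead of the robot, y to its left, z up, the work surface at z = 0. Lengths are in m, angles in rad, forces in N, time in s.
With the tool pointing down it reaches from about 0.35 to 0.975 m from the base axis. Payload 4.9 kg.
Tool frame: the origin (TCP) lies midway between the tips of the shut fingers; the grasp point (between the pads) lies 19 mm behind it (manip.pinch_z is the distance from the TCP to the grasp point, in m); z points along the fingers, y is the direction in which the jaws open and shut (so a half turn about z gives the same grasp; the last joint's range is limited). The gripper opens to 85 mm and grips with 20 to 120 N. Pads are 22 mm wide; open, the fingers measure 114 mm over their backs; the gripper's body (76 mm by 85 mm) begins 54 mm behind the grasp point. The pads swing forward as they close: fully open they stand 13 mm farther back than shut.
Start: joints at [1.186, 0.053, 1.613, -0, 1.476, -0.119], TCP at [0.164, 0.603, 0.231] pointing down, gripper open.
Joint ranges: [-3.01, 3.01], [-1.01, 2.22], [0.06, 2.58], [-1.02, 4.17], [0.09, 2.62], [-3.14, 3.14]. Speed limits (rad/s): [2.57, 2.57, 3.14, 3.14, 3.14, 3.14].

### API

Orientations are given as a unit quaternion [w, x, y, z].
In Python, from plant import manip gives the robot as it stands.
- The arm moves only by the tool drive_tool, never from a script. Its argument "commands" is text: rows parted by semicolons, each of 5 numbers parted by spaces: the finger opening in mm, from 0 to 85.4, then the shift along the tool's x, y, z in units of 30 mm (1.0 is 30 mm), then the turn about the tool's z in degrees. A call has exactly 8 rows; each row shifts and turns the commanded pose from where the row before left it, along the tool's axes as they then stand; what a row does not reach is not made up. A row lasts 1/8 s, in which the tool goes at most 62.5 mm and 10.7 degrees, less where a joint would pass 70% of its speed; a pose out of reach is approached as far as the arm can. A call is refused whole if a number of a shift passes 1 or a number of a turn 10.7, either way. A call with a gripper value outside its range is refused whole. The fingers move at their own pace and stop on an object; the grip force is fixed at half the most. Time passes only in rows, so rows that do not move let the fingers close, or fill a call up. It gives the time, the measured TCP pose, the force and the opening at its end, in the units of the state.
- manip.state(): the state, without advancing time (a new reading comes with each control period).
- manip.grab_frame(name): name is "side" or "top" or "wrist"; returns the picture (420x560x3 uint8, red, green, blue); there is no depth.
- manip.camera_params(name): a dict with "fx", "fy", "cx", "cy" (pixels), "xyz" and "orientation" of the camera in the world. Camera axes: x right, y down, z forward; pixel columns grow to the right and rows downward; lengths in m; the calibration is good to about 2 mm. The wrist camera is an equidistant fisheye: a pixel r from the principal point sees the ray r / f radians off the axis. A picture is of the moment at which its call begins: read the wrist's pose just before it. camera_params takes no time and is no camera call; for the wrist camera it gives the pose at the moment of the call.
- manip.job_done(): hands the job in, once; it reports no verdict.
The state is a dict: "time": time; "joint_pos": joint angles; "joint_vel": joint speeds; "joint_efforts": joint torques, N m; "tool_pos": TCP position; "tool_rot": TCP orientation; "contact_force": force on the tool from outside, world axes, zero at the start; "ft_torque": the same for the moment, N m; "gripper_width": opening from 0.0 (shut) to 1.0 (fully open).
Only numpy, scipy, OpenCV 4.12 (cv2) and the standard library are available. Lean on these libraries where they do the work, as an engineer would, in place of code of your own. Each camera call takes 0.05 s, during which the arm holds its last target. There are 200 camera calls.

### The job

On the white fluorescence reader, push the orange filter lever with a fingertip along its slot, away from its home end, and stop at the third click without running past it; then press the green button all the way down and let it come back up to take the reading. Push gently and do not grip the lever, and leave the bottle, jar, tip box and vial where they stand.

Things in the scene. Friction and masses are not known exactly. Their poses are not given: they have to be found in the camera images.
- reader: white reader fixed to the bench, 200 (x) by 300 (y) by 85 mm high, flat top; origin at the centre of its underside, z up, vented front to its -x. In its frame the slot runs along +y at x = -35 mm from y = -60 (home end) to +20, panel free for 80 mm behind home; button at x = -35, y = +95. At x = +55, y = +75 a fixed black cover, 60 mm across, 20 mm high. Six ticks mark the positions: third click green, others white.
- filter_lever (a joint): travel of the orange lever in m: 0 at the home end, where it starts, growing along the reader's +y to 0.080. Six positions 16 mm apart: home 0, first click 0.016, second 0.032, third 0.048, fourth 0.064, fifth 0.080. Pushing out of one takes 3 to 7 N, most a quarter of the way to the next; past half way it snaps forward into the next by itself and stays there when let go.
- lever_top (a point): centre of the top face of the orange lever cap, 38 mm above the panel. The cap is a block 24 mm (across the slot) by 14 mm (along the slot) by 30 mm high, its underside 8 mm above the panel; it moves with the lever.
- read_button (a joint): travel of the green button, in m: 0 up, 0.006 fully down (pressed counts from 0.0045); springs back up; fully down takes about 5 N. It is pressed straight down.
- read_button_top (a point): centre of the top face of the green round button, 28 mm across, in a black housing on the reader's panel.
- amber_bottle: loose amber glass bottle, 60 mm across, 125 mm high, standing on the bench beside the reader; origin at the centre of its underside. Leave alone.
- white_jar: loose white jar with red cap, 72 mm across, 75 mm high, on the bench beside the reader; origin at the centre of its underside. Leave alone.
- tip_box: loose blue pipette-tip box with clear top, 70 by 100 by 63 mm, on the bench; origin at the centre of its underside. Leave alone.
- vial: loose small glass vial with white cap, 24 mm across, 42 mm high, standing on the back of the reader's top panel; origin at the centre of its underside. Leave alone.

How it is judged:
On the way, in this order (a step that is already met when the one before it is completed fails the run):
1. the lever rests in the third click (value of joint filter_lever between 0.044 and 0.052 m and velocity of joint filter_lever between -0.01 and 0.01 m/s), for 0.3 s.
2. the green button is pressed down (value of joint read_button above 0.0045 m and value of joint filter_lever between 0.044 and 0.052 m), for 0.05 s.
At the end, for the whole second after the job is handed in: The lever rests in the third click (joint 0.048 within 4 mm), the button has been pressed (at least 4.5 mm) after that and is up again (within 1.5 mm), and the bottle, jar, tip box and vial stand at rest within 20 mm of where they were (all of step 1 and value of joint read_button below 0.0015 m and distance of each of amber_bottle, white_jar, tip_box, vial from where it was at the start of the episode below 0.02 m and linear speed of each of amber_bottle, white_jar, tip_box, vial below 0.02 m/s); the robot touches nothing.
It fails at once if the lever ran past the third click (value of joint filter_lever above 0.0555 m).
It fails at once if the read button was pressed while the lever was not in the third click (value of joint read_button above 0.003 m and not (value of joint filter_lever between 0.044 and 0.052 m)).
It fails at once if the lever was gripped or rammed (more than 20 N from the fingers) (contact force between the fingers and filter_lever above 20 N).
It fails at once if the button was rammed (more than 30 N) (contact force between the fingers and read_button above 30 N).
It fails at once if the bottle, jar, tip box or vial was moved, lifted or tipped (distance of any of amber_bottle, white_jar, tip_box, vial from where it was at the start of the episode above 0.02 m or angle between any of amber_bottle, white_jar, tip_box, vial's own z axis and vertical above 0.35 rad).
It also fails if it takes over 51 s, if anything falls off the work surface, if the arm or the gripper's body presses on something with over 40 N, if the wrist force passes 120 N, or if a joint passes its speed limit or range.

## Working session

There is one attempt and no reset: what is moved stays moved. The work goes in short steps, Python scripts to look and compute and a tool call to move; the robot and the scene stay as the last step left them, time stands still between calls to the robot, and variables do not carry over. Pictures are saved under pics/ and viewed, about 8 in all and at most 12, crops included, and the job is handed in when it is done.

Besides the shell and the picture viewer there is one more tool, called after "Request:" as a command line: name --argument value ..., lists and objects as JSON in quotes. drive_tool: Moves the arm, as the interface text tells. Its arguments: {"type":"object","properties":{"commands":{"type":"string"}},"required":["commands"]}

```bash
mkdir -p pics; ls
python3 - <<'E'
from plant import manip
import cv2
for n in ("side","top"):
    p=manip.camera_params(n);print(n,p)
    cv2.imwrite(f"pics/{n}0.png",manip.grab_frame(n)[:,:,::-1])
print(manip.camera_params("wrist"));print(manip.state())
E
```

```text
pics
side {'fx': 458.43772211027766, 'fy': 458.43772211027766, 'cx': 271.5721587283311, 'cy': 214.31314031462924, 'xyz': array([ 0.42646686, -0.58013321,  0.87426505]), 'orientation': array([-0.3553438 ,  0.92214696, -0.14502572,  0.04840762])}
top {'fx': 380.8372779885312, 'fy': 380.8372779885312, 'cx': 274.5954753679731, 'cy': 208.62882884604957, 'xyz': array([0.55826062, 0.07235244, 1.05636291]), 'orientation': array([-0.02742362,  0.71166258, -0.70198216,  0.00231469])}
{'fx': 325.19226210127806, 'fy': 325.19226210127806, 'cx': 281.84687658946854, 'cy': 209.3217863157204, 'xyz': array([0.09815814, 0.62139414, 0.37328151]), 'orientation': array([0.10743324, 0.78728144, 0.60177632, 0.08069261])}
{'time': 0.1, 'joint_pos': array([ 1.18599341e+00,  5.32868584e-02,  1.61415147e+00, -9.83592646e-06,
        1.47598733e+00, -1.18991139e-01]), 'joint_vel': array([-8.32397408e-05, -2.26350894e-03, -3.20158531e-03, -9.67571438e-04,
        1.10323053e-04,  1.85744196e-03]), 'joint_efforts': array([ 9.20437060e-05, -3.94894624e+01, -3.71366680e+01, -9.41829262e-05,
        3.84327941e-03,  4.70478994e-05]), 'tool_pos': array([0.16396887, 0.60252975, 0.23019154]), 'tool_rot': array([-2.23688981e-04,  1.32514438e-01,  9.91180651e-01, -8.88796797e-04]), 'contact_force': array([ 0.07006348,  0.15753971, -0.30782079]), 'ft_torque': array([-0.04279949, -0.0222884 ,  0.0385787 ]), 'gripper_width': 1.0012370660918115}
```

View pics/top0.png

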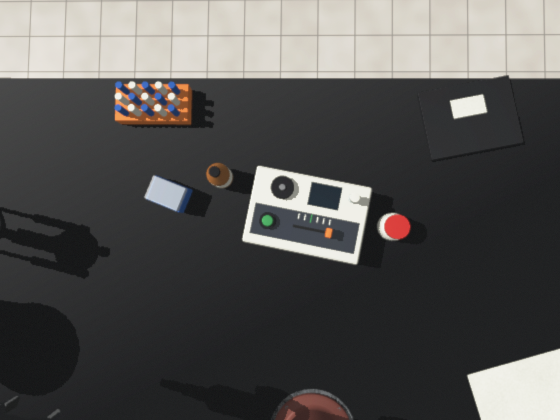

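View pics/side0.png

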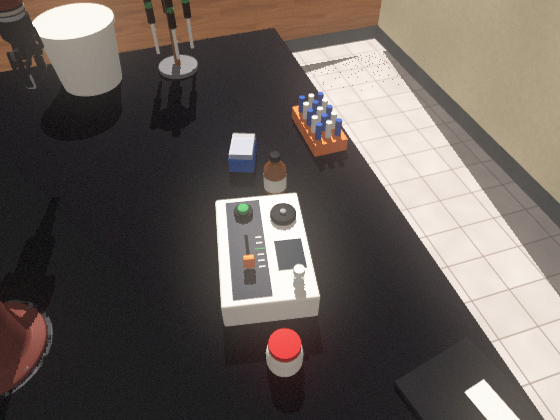

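Run:
```python
import cv2,numpy as np
a=cv2.imread("pics/top0.png")[155:275,235:380];b=cv2.imread("pics/side0.png")[185:330,205:325]
a=cv2.resize(a,None,fx=3,fy=3,interpolation=2);b=cv2.resize(b,None,fx=3,fy=3,interpolation=2)
c=np.zeros((435,800,3),np.uint8);c[:360,:435]=a;c[:435,440:800]=b
cv2.imwrite("pics/crop.png",c)
```

```text
(no output)
```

View pics/crop.png

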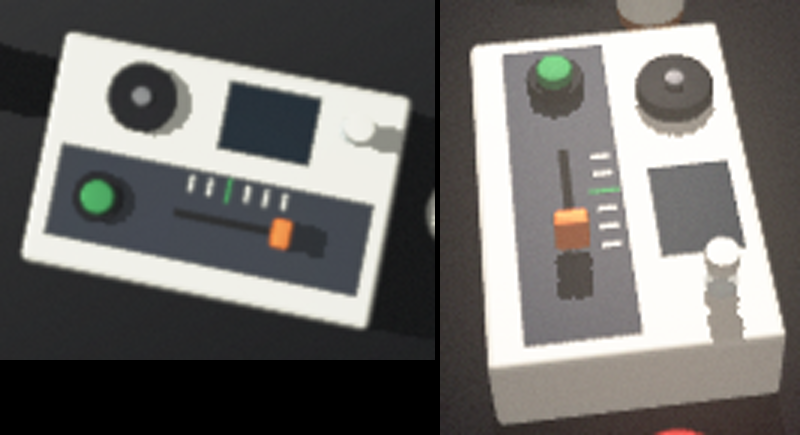

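```bash
cat > h.py <<'E'
import numpy as np
from plant import manip
from scipy.spatial.transform import Rotation as R
from scipy.optimize import least_squares
def rot(q): return R.from_quat(np.r_[q[1:],q[0]])
def proj(n,P):
    c=manip.camera_params(n);p=rot(c["orientation"]).inv().apply(np.atleast_2d(P)-c["xyz"])
    return p[:,:2]/p[:,2:]*c["fx"]+[c["cx"],c["cy"]]
def w(s,L): return np.array([s[0],s[1],0])+R.from_euler("z",s[2]).apply(L)
E
python3 - <<'E'
from h import *
T=np.array([[67,33],[410,97],[366,328],[23,260],[97,197],[281,232],[142,97]])/3+[235,155]
S=(np.array([[715,25],[783,335],[491,366],[472,47],[553,69],[571,217],[674,77]])-[440,0])/3+[205,185]
def L(s): return np.array([[.1,.15,.085],[.1,-.15,.085],[-.1,-.15,.085],[-.1,.15,.085],[-.035,.095,s[3]],[-.035,-.06,.123],[.055,.075,.108]])
f=lambda s:np.r_[proj("top",w(s,L(s)))-T,proj("side",w(s,L(s)))-S].ravel()
r=least_squares(f,[.55,.05,-.2,.1],loss="soft_l1");s=r.x
print(s,f(s).reshape(-1,2).round(1).tolist())
print("lever",w(s,[-.035,-.06,.123]),"third",w(s,[-.035,-.012,.123]),"btn",w(s,[-.035,.095,s[3]]))
print("yaw tool",rot(manip.state()["tool_rot"]).as_matrix())
E
```

```text
[ 0.58579248  0.02436438 -0.18102081  0.10427525] [[-0.3, -1.2], [1.1, -0.4], [1.0, 0.3], [-0.9, -0.4], [0.0, -0.3], [0.6, 0.3], [-0.2, -0.8], [-0.1, -2.0], [1.6, 0.5], [-1.6, 2.0], [-1.6, -1.1], [-0.2, 0.0], [-0.4, -0.3], [-0.4, -1.4]]
lever [ 0.54056233 -0.02835407  0.123     ] third [0.54920396 0.01886163 0.123     ] btn [0.56846757 0.1241133  0.10427525]
yaw tool [[-9.64879748e-01  2.62691095e-01 -6.78989195e-04]
 [ 2.62691891e-01  9.64878268e-01 -1.70263234e-03]
 [ 2.07875564e-04 -1.82120041e-03 -9.99998320e-01]]
```

Request:
drive_tool --commands "0 0 0 0 -4.8; 0 -0.4 -0.5 0 0; 0 -0.8 -1 0 0; 0 -0.8 -1 0 0; 0 -0.8 -1 0 0; 0 -0.8 -1 0 0; 0 -0.8 -1 0 0; 0 -0.8 -1 0 0"

```text
time: 1.1
tool_pos: [0.2827, 0.3808, 0.2309]
tool_rot: [0.0, 0.092, 0.996, -0.0]
contact_force: [0.5, 0.4, 1.0]
gripper_width: 0.003
```

Request:
drive_tool --commands "0 -0.8 -1 0 0; 0 -0.8 -1 0 0; 0 -0.8 -1 0 0; 0 -0.8 -1 0 0; 0 -0.8 -1 0 0; 0 -0.8 -1 0 0; 0 -0.8 -1 0 0; 0 -0.8 -1 0 0"

```text
time: 2.1
tool_pos: [0.4274, 0.1103, 0.231]
tool_rot: [0.0, 0.092, 0.996, -0.0]
contact_force: [1.0, 0.1, -0.8]
gripper_width: -0.001
```

Request:
drive_tool --commands "0 -0.75 -0.85 0 0; 0 -0.75 -0.85 0 0; 0 -0.75 -0.85 0 0; 0 -0.75 -0.85 0 0; 0 -0.75 -0.85 0 0; 0 -0.4 -0.5 0 0; 0 0 0 0 0; 0 0 0 0 0"

```text
time: 3.1
tool_pos: [0.5237, -0.0499, 0.2312]
tool_rot: [-0.0, 0.091, 0.996, 0.0]
contact_force: [0.8, 0.3, 0.2]
gripper_width: 0.001
```

Run:
```python
from h import *
import cv2
a=manip.grab_frame("wrist")[:,:,::-1]
cv2.imwrite("pics/w1.png",a)
s=[.58579,.02436,-.18102]
st=manip.state();print(st["tool_pos"],R.from_euler("z",.18102).apply(st["tool_pos"]-[s[0],s[1],0]), rot(st["tool_rot"]).as_matrix().round(3).tolist(),st["time"])
c=manip.camera_params("wrist")
for P in ([-.035,-.06,.123],[-.035,.095,.104],[.055,.075,.105],[-.1,-.15,.085],[-.1,.15,.085],[-.035,-.06,.085],[-.035,.02,.085]):
    p=rot(c["orientation"]).inv().apply(w(s,P)-c["xyz"]);t=np.arctan2(np.hypot(*p[:2]),p[2]);print(P,p[:2]/np.hypot(*p[:2])*t*c["fx"]+[c["cx"],c["cy"]])
```

```text
[ 0.5237872  -0.04961998  0.23123997] [-0.04767087 -0.08393374  0.23123997] [[-0.984, 0.18, -0.0], [0.18, 0.984, 0.0], [0.0, 0.0, -1.0]] 3.15
[-0.035, -0.06, 0.123] [310.44035712 223.0782827 ]
[-0.035, 0.095, 0.104] [465.07225983 215.58238619]
[0.055, 0.075, 0.105] [433.71190072 298.65033409]
[-0.1, -0.15, 0.085] [207.67907867 140.93427632]
[-0.1, 0.15, 0.085] [503.71076541 150.69347263]
[-0.035, -0.06, 0.085] [306.98654569 210.49146745]
[-0.035, 0.02, 0.085] [389.50385258 210.42445919]
```

View pics/w1.png

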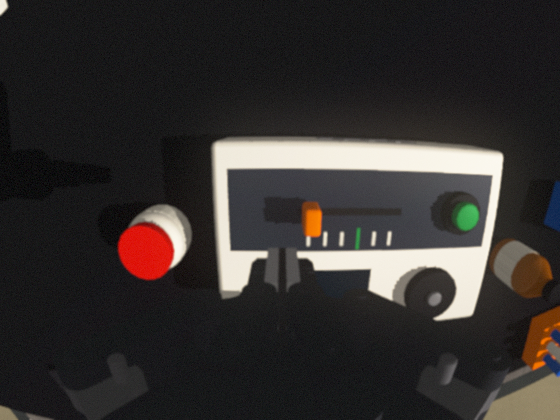

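Request:
drive_tool --commands "0 -0.42 -0.53 0 0; 0 0 0 0.4 0; 0 0 0 0.8 0; 0 0 0 0.9 0; 0 0 0 0.9 0; 0 0 0 0.8 0; 0 0 0 0.5 0; 0 0 0 0 0"

```text
time: 4.15
tool_pos: [0.5327, -0.068, 0.1006]
tool_rot: [-0.002, 0.091, 0.996, 0.0]
contact_force: [-0.1, 0.4, 0.4]
gripper_width: 0.001
```

```bash
cat >> h.py <<'E'
S0=[.58579,.02436,-.18102]
def rep():
    st=manip.state();i=R.from_euler("z",.18102)
    print("reader",i.apply(st["tool_pos"]-[S0[0],S0[1],0]).round(4),"F",i.apply(st["contact_force"]).round(2),st["time"])
E
python3 - <<'E'
from h import *
import cv2
rep()
a=manip.grab_frame("wrist")[:,:,::-1];b=manip.grab_frame("side")[:,:,::-1]
cv2.imwrite("pics/w2.png",np.hstack([cv2.resize(a[100:340,150:500],None,fx=1.2,fy=1.2),cv2.resize(b[185:330,205:325],(350,288))]))
E
```

```text
reader [-0.0356 -0.1004  0.1006] F [-0.16  0.4   0.41] 4.15
```

View pics/w2.png

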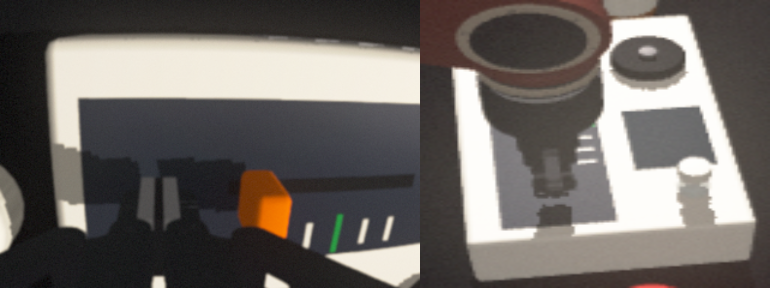

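Request:
drive_tool --commands "0 0 0.05 0 0; 0 0 0.06 0 0; 0 0 0.06 0 0; 0 0 0.06 0 0; 0 0 0.06 0 0; 0 0 0.06 0 0; 0 0 0.05 0 0; 0 0 0 0 0"

```text
time: 5.25
tool_pos: [0.536, -0.0565, 0.1023]
tool_rot: [-0.0, 0.091, 0.996, -0.0]
contact_force: [-0.5, -0.2, 0.1]
gripper_width: 0.0
```

Request:
drive_tool --commands "0 0 0.03 0 0; 0 0 0.03 0 0; 0 0 0.03 0 0; 0 0 0.03 0 0; 0 0 0.03 0 0; 0 0 0.03 0 0; 0 0 0 0 0; 0 0 0 0 0"

```text
time: 6.25
tool_pos: [0.537, -0.0513, 0.1023]
tool_rot: [-0.0, 0.091, 0.996, -0.0]
contact_force: [0.3, 0.1, -0.3]
gripper_width: 0.001
```

Request:
drive_tool --commands "0 0 0.03 0 0; 0 0 0.03 0 0; 0 0 0.03 0 0; 0 0 0.03 0 0; 0 0 0 0 0; 0 0 0 0 0; 0 0 0 0 0; 0 0 0 0 0"

```text
time: 7.25
tool_pos: [0.5376, -0.0478, 0.1023]
tool_rot: [-0.0, 0.091, 0.996, -0.0]
contact_force: [-0.5, -1.0, -0.4]
gripper_width: -0.001
```

Run:
```python
from h import *
import cv2
rep()
a=manip.grab_frame("wrist")[:,:,::-1]
cv2.imwrite("pics/w3.png",cv2.resize(a[190:330,220:420],None,fx=3,fy=3))
```

```text
reader [-0.0344 -0.0797  0.1023] F [-0.34 -1.1  -0.35] 7.25
```

View pics/w3.png

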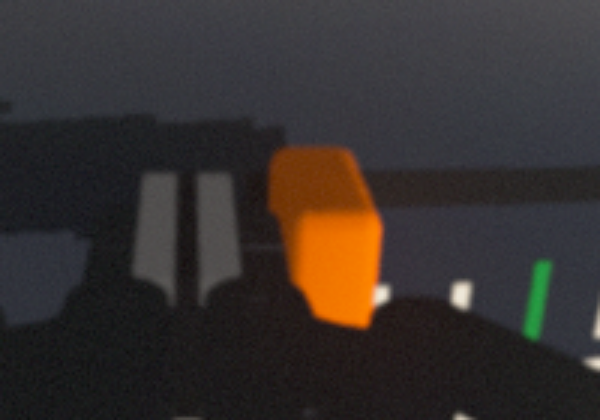

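Request:
drive_tool --commands "0 0 0.03 0 0; 0 0 0.03 0 0; 0 0 0 0 0; 0 0 0 0 0; 0 0 0.03 0 0; 0 0 0.03 0 0; 0 0 0 0 0; 0 0 0 0 0"

```text
time: 8.3
tool_pos: [0.5383, -0.0445, 0.1024]
tool_rot: [0.0, 0.091, 0.996, -0.0]
contact_force: [-0.5, -4.0, 0.5]
gripper_width: 0.002
```

Request:
drive_tool --commands "0 0 0.03 0 0; 0 0 0.03 0 0; 0 0 0.03 0 0; 0 0 0 0 0; 0 0 0 0 0; 0 0 0 0 0; 0 0 0 0 0; 0 0 0 0 0"

```text
time: 9.3
tool_pos: [0.5388, -0.0413, 0.1023]
tool_rot: [0.0, 0.091, 0.996, 0.0]
contact_force: [-0.1, -1.1, -0.6]
gripper_width: -0.003
```

Request:
drive_tool --commands "0 0 0.04 0 0; 0 0 0.04 0 0; 0 0 0.04 0 0; 0 0 0 0 0; 0 0 0.04 0 0; 0 0 0.04 0 0; 0 0 0.04 0 0; 0 0 0 0 0"

```text
time: 10.3
tool_pos: [0.5401, -0.0344, 0.1023]
tool_rot: [-0.0, 0.091, 0.996, 0.0]
contact_force: [0.9, 1.0, 0.4]
gripper_width: 0.002
```

Request:
drive_tool --commands "0 0 0.04 0 0; 0 0 0.04 0 0; 0 0 0.04 0 0; 0 0 0 0 0; 0 0 0 0 0; 0 0 0 0 0; 0 0 0 0 0; 0 0 0 0 0"

```text
time: 11.3
tool_pos: [0.5407, -0.031, 0.1023]
tool_rot: [-0.0, 0.091, 0.996, -0.0]
contact_force: [0.1, -4.1, 0.5]
gripper_width: -0.002
```

Request:
drive_tool --commands "0 0 0.04 0 0; 0 0 0.04 0 0; 0 0 0 0 0; 0 0 0.04 0 0; 0 0 0.04 0 0; 0 0 0 0 0; 0 0 0 0 0; 0 0 0 0 0"

```text
time: 12.3
tool_pos: [0.5416, -0.0262, 0.1023]
tool_rot: [0.0, 0.091, 0.996, 0.0]
contact_force: [-0.4, -3.7, 0.4]
gripper_width: -0.0
```

Request:
drive_tool --commands "0 0 0.04 0 0; 0 0 0.04 0 0; 0 0 0.04 0 0; 0 0 0 0 0; 0 0 0 0 0; 0 0 0 0 0; 0 0 0 0 0; 0 0 0 0 0"

```text
time: 13.3
tool_pos: [0.5423, -0.0227, 0.1023]
tool_rot: [0.0, 0.091, 0.996, 0.0]
contact_force: [0.2, -0.1, -0.2]
gripper_width: 0.004
```

Run:
```python
from h import *
import cv2
rep()
a=manip.grab_frame("wrist")[:,:,::-1]
cv2.imwrite("pics/w4.png",cv2.resize(a[190:330,220:420],None,fx=3,fy=3))
```

```text
reader [-0.0344 -0.0541  0.1023] F [ 0.22 -0.03 -0.24] 13.3
```

View pics/w4.png

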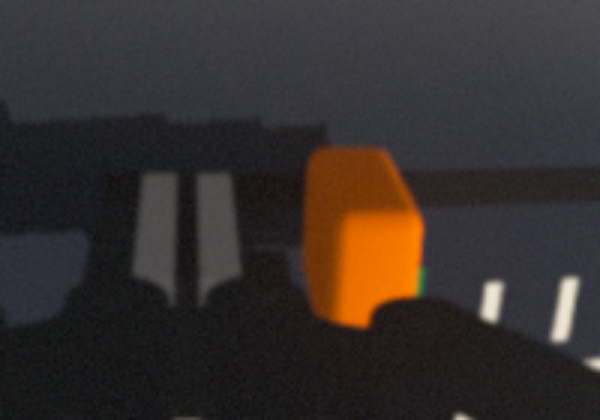

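Request:
drive_tool --commands "0 0 0.05 0 0; 0 0 0.05 0 0; 0 0 0.05 0 0; 0 0 0.05 0 0; 0 0 0.05 0 0; 0 0 0.05 0 0; 0 0 0.05 0 0; 0 0 0 0 0"

```text
time: 14.35
tool_pos: [0.544, -0.013, 0.1023]
tool_rot: [-0.0, 0.091, 0.996, -0.001]
contact_force: [-1.1, -3.9, 0.7]
gripper_width: -0.0
```

Request:
drive_tool --commands "0 0 0.03 0 0; 0 0 0.03 0 0; 0 0 0.03 0 0; 0 0 0 0 0; 0 0 0 0 0; 0 0 0 0 0; 0 0 0 0 0; 0 0 0 0 0"

```text
time: 15.35
tool_pos: [0.5447, -0.0095, 0.1023]
tool_rot: [0.0, 0.091, 0.996, 0.0]
contact_force: [0.1, -0.5, 0.0]
gripper_width: -0.002
```

Request:
drive_tool --commands "0 0 0.03 0 0; 0 0 0.03 0 0; 0 0 0 0 0; 0 0 0 0 0; 0 0 0 0 0; 0 0 0 0 0; 0 0 0 0 0; 0 0 0 0 0"

```text
time: 16.35
tool_pos: [0.545, -0.0079, 0.1023]
tool_rot: [0.0, 0.091, 0.996, 0.0]
contact_force: [0.3, 0.1, 0.9]
gripper_width: -0.0
```

Run:
```python
from h import *
import cv2
rep()
a=manip.grab_frame("wrist")[:,:,::-1]
cv2.imwrite("pics/w5.png",cv2.resize(a[190:330,220:420],None,fx=3,fy=3))
```

```text
reader [-0.0343 -0.0391  0.1023] F [0.23 0.15 0.93] 16.35
```

View pics/w5.png

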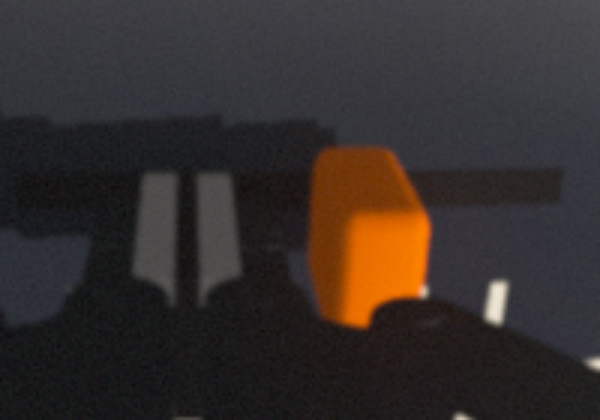

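Request:
drive_tool --commands "0 0 -0.15 0 0; 0 0 0 -0.8 0; 0 0 0 -0.9 0; 0 0 0 0 0; 0 0 0.5 0 0; 0 0 0.8 0 0; 0 0 0.9 0 0; 0 0 0.9 0 0"

```text
time: 17.4
tool_pos: [0.56, 0.0808, 0.1511]
tool_rot: [-0.002, 0.091, 0.996, -0.0]
contact_force: [0.2, -0.5, 1.0]
gripper_width: -0.004
```

Request:
drive_tool --commands "0 0 0.9 0 0; 0 0 0.62 0 0; 0 0 0 0 0; 0 0 0 0 0; 0 0 0 0 0; 0 0 0 0 0; 0 0 0 0 0; 0 0 0 0 0"

```text
time: 18.4
tool_pos: [0.5693, 0.1238, 0.1533]
tool_rot: [0.0, 0.091, 0.996, 0.0]
contact_force: [0.1, -0.1, 1.4]
gripper_width: 0.003
```

Run:
```python
from h import *
import cv2
rep()
c=manip.camera_params("wrist")
a=manip.grab_frame("wrist")[:,:,::-1]
cv2.imwrite("pics/w6.png",cv2.resize(a[130:340,150:420],None,fx=2.5,fy=2.5))
for P in ([-.035,.095,.104],[-.035,-.012,.123],[-.035,.004,.123],[-.035,-.028,.123]):
    p=rot(c["orientation"]).inv().apply(w(S0,P)-c["xyz"]);t=np.arctan2(np.hypot(*p[:2]),p[2]);print(P,(p[:2]/np.hypot(*p[:2])*t*c["fx"]+[c["cx"],c["cy"]]-[150,130])*2.5)
```

```text
reader [-0.0342  0.0948  0.1533] F [ 0.17 -0.1   1.37] 18.4
[-0.035, 0.095, 0.104] [327.56673527 253.4822668 ]
[-0.035, -0.012, 0.123] [-96.70521646 273.75231467]
[-0.035, 0.004, 0.123] [-42.3252578  275.55786029]
[-0.035, -0.028, 0.123] [-147.18501151  271.83006248]
```

View pics/w6.png

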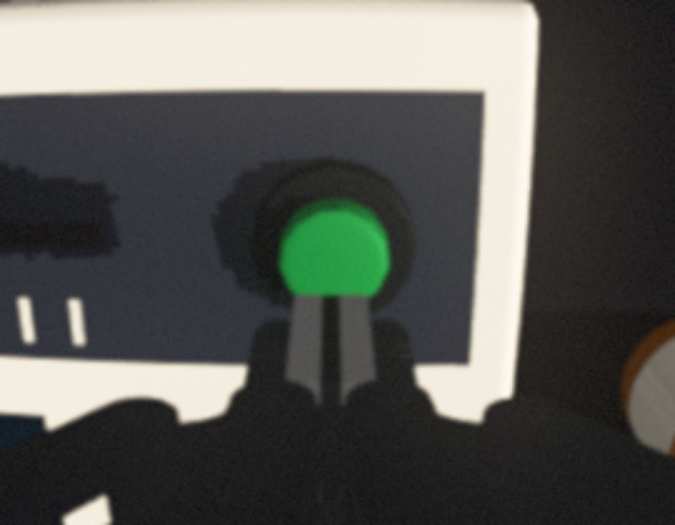

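Request:
drive_tool --commands "0 0 0.05 0 0; 0 0 0 0.5 0; 0 0 0 0.6 0; 0 0 0 0.2 0; 0 0 0 0 0; 0 0 0 0 0; 0 0 0 0 0; 0 0 0 0 0"

```text
time: 19.45
tool_pos: [0.5699, 0.1255, 0.1149]
tool_rot: [0.0, 0.091, 0.996, 0.0]
contact_force: [0.3, 0.4, 0.7]
gripper_width: 0.004
```

Run:
```python
from h import *
import cv2
rep()
c=manip.camera_params("wrist")
a=manip.grab_frame("wrist")
h=cv2.cvtColor(a,cv2.COLOR_RGB2HSV);m=((h[...,0]>5)&(h[...,0]<18)&(h[...,1]>190)&(h[...,2]>150)).astype(np.uint8)
n,_,st,ce=cv2.connectedComponentsWithStats(m)
for i in range(1,n):
    if st[i,4]>60: print(st[i],ce[i])
for y in (-.028,-.012,.004):
  for z in (.123,.108):
    p=rot(c["orientation"]).inv().apply(w(S0,[-.035,y,z])-c["xyz"]);t=np.arctan2(np.hypot(*p[:2]),p[2]);print(y,z,p[:2]/np.hypot(*p[:2])*t*c["fx"]+[c["cx"],c["cy"]])
```

```text
reader [-0.0339  0.0966  0.1149] F [0.23 0.44 0.66] 19.45
[497 400  17  11  90] [504.01111111 404.11111111]
[493 413  16   7  61] [500.14754098 416.19672131]
-0.028 0.123 [ 55.26561069 261.82481043]
-0.028 0.108 [ 69.37957323 251.75404889]
-0.012 0.123 [ 76.83974237 263.75030884]
-0.012 0.108 [ 90.40157697 253.12533612]
0.004 0.123 [100.70938204 265.62983785]
0.004 0.108 [113.39999449 254.44453962]
```

Run:
```python
from h import *
import cv2
a=manip.grab_frame("wrist")[:,:,::-1][190:340,20:220];b=manip.grab_frame("side")[:,:,::-1][185:330,205:325]
cv2.imwrite("pics/w7.png",np.hstack([cv2.resize(a,(480,360)),cv2.resize(b,(298,360))]))
```

```text
(no output)
```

View pics/w7.png

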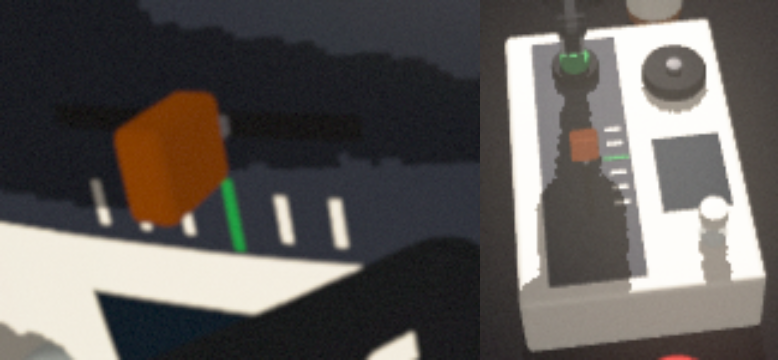

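Request:
drive_tool --commands "0 0 0 0.1 0; 0 0 0 0.1 0; 0 0 0 0.05 0; 0 0 0 0.03 0; 0 0 0 0.03 0; 0 0 0 0.03 0; 0 0 0 0 0; 0 0 0 0 0"

```text
time: 20.6
tool_pos: [0.5695, 0.1255, 0.1042]
tool_rot: [-0.0, 0.091, 0.996, -0.0]
contact_force: [-2.6, 0.5, 3.1]
gripper_width: 0.0
```

Request:
drive_tool --commands "0 0 0 0.03 0; 0 0 0 0.03 0; 0 0 0 0.03 0; 0 0 0 0 0; 0 0 0 0 0; 0 0 0 0 0; 0 0 0 0 0; 0 0 0 0 0"

```text
time: 21.6
tool_pos: [0.5696, 0.1255, 0.1015]
tool_rot: [0.0, 0.091, 0.996, 0.0]
contact_force: [-1.9, -0.2, 4.5]
gripper_width: 0.002
```

Request:
drive_tool --commands "0 0 0 0.03 0; 0 0 0 0.03 0; 0 0 0 0 0; 0 0 0 0 0; 0 0 0 0 0; 0 0 0 0 0; 0 0 0 0 0; 0 0 0 0 0"

```text
time: 22.6
tool_pos: [0.5696, 0.1255, 0.1009]
tool_rot: [-0.0, 0.091, 0.996, -0.0]
contact_force: [-6.3, -0.8, 11.0]
gripper_width: -0.001
```

Request:
drive_tool --commands "0 0 0 0.03 0; 0 0 0 0.03 0; 0 0 0 0 0; 0 0 0 0 0; 0 0 0 0 0; 0 0 0 0 0; 0 0 0 0 0; 0 0 0 0 0"

```text
time: 23.6
tool_pos: [0.5697, 0.1255, 0.1008]
tool_rot: [-0.0, 0.091, 0.996, -0.0]
contact_force: [-10.9, -1.8, 18.5]
gripper_width: -0.001
```

Request:
drive_tool --commands "0 0 0 -0.1 0; 0 0 0 -0.06 0; 0 0 0 -0.06 0; 0 0 0 0 0; 0 0 0 0 0; 0 0 0 0 0; 0 0 0 0 0; 0 0 0 0 0"

```text
time: 24.6
tool_pos: [0.5697, 0.1255, 0.1045]
tool_rot: [0.0, 0.091, 0.996, 0.0]
contact_force: [0.5, -0.0, 2.3]
gripper_width: -0.0
```

Request:
drive_tool --commands "0 0 0 -0.04 0; 0 0 0 0 0; 0 0 0 0 0; 0 0 0 0 0; 0 0 0 0 0; 0 0 0 0 0; 0 0 0 0 0; 0 0 0 0 0"

```text
time: 25.6
tool_pos: [0.5696, 0.1255, 0.1056]
tool_rot: [0.0, 0.091, 0.996, -0.0]
contact_force: [1.7, 0.2, 1.6]
gripper_width: -0.001
```

Request:
drive_tool --commands "0 0 0 -0.2 0; 0 0 0 -0.6 0; 0 0 0 -1 0; 0 0 0 -1 0; 0 0 0 -1 0; 0 0 0 -0.6 0; 0 0.5 0 0 0; 0 0.9 0 0 0"

```text
time: 26.6
tool_pos: [0.5266, 0.1331, 0.2361]
tool_rot: [-0.001, 0.091, 0.996, -0.0]
contact_force: [0.2, -0.1, 0.2]
gripper_width: -0.001
```

Request:
drive_tool --commands "0 1 0 0 0; 0 1 0 0 0; 0 1 0 0 0; 0 0.5 0 0 0; 0 0 0 0 0; 0 0 0 0 0; 0 0 0 0 0; 0 0 0 0 0"

```text
time: 27.6
tool_pos: [0.4254, 0.1519, 0.2375]
tool_rot: [-0.0, 0.091, 0.996, -0.0]
contact_force: [-0.1, 0.0, 0.1]
gripper_width: 0.002
```

Run:
```python
from h import *
import cv2
rep()
t=manip.grab_frame("top")[:,:,::-1];b=manip.grab_frame("side")[:,:,::-1]
c=np.zeros((450,800,3),np.uint8);c[:360,:435]=cv2.resize(t[155:275,235:380],None,fx=3,fy=3);c[:435,440:800]=cv2.resize(b[185:330,205:325],None,fx=3,fy=3)
cv2.imwrite("pics/end.png",c)
d=np.abs(t.astype(int)-cv2.imread("pics/top0.png")).max(2)
for n,(u,v) in dict(bottle=(219,175),jar=(396,227),box=(168,194),vial=(355,198)).items(): print(n,d[v-16:v+16,u-16:u+16].mean())
```

```text
reader [-0.1808  0.0966  0.2375] F [-0.12  0.01  0.1 ] 27.6
bottle 3.390625
jar 4.7216796875
box 6.8974609375
vial 4.748046875
```

View pics/end.png

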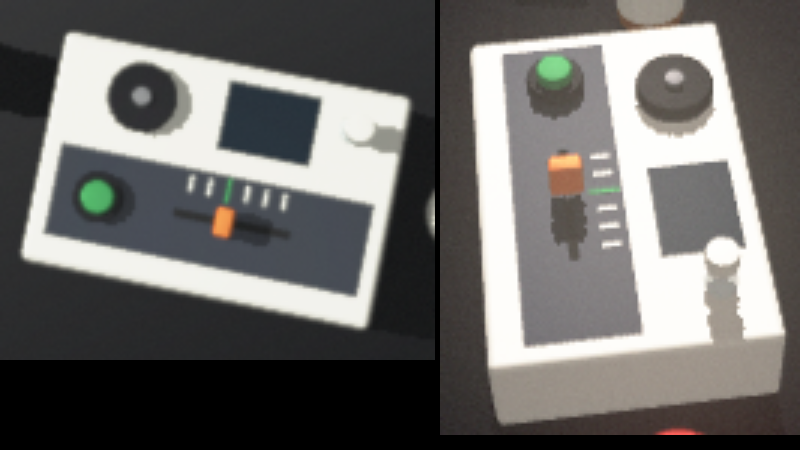

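```bash
python3 -c "
from plant import manip
print(manip.job_done())"
```

```text
the job is handed in; nothing more can be done
None
```

I pushed the orange lever with the shut fingertips from home to the third click, then pressed the green button down once and let it come back up. I handed the job in after about 28 s of robot time; it gave no verdict.

- **Lever:** the contact force in the readings never went above about 4 N, and it dropped away at each click. The closing top and side pictures show the cap at the green tick. The top view gives about 47 mm of travel, against 48 mm for the third click.
- **Button:** it stopped moving at a tip height of 0.1008 m. On release there was still light contact at 0.1056 m, so I estimate about 6 mm of travel, which is a full press. The peak push was about 18 N down with about 11 N sideways, more than the 5 N needed but under the 30 N limit. The closing pictures show the button up.
- **Loose items:** the vial looks unmoved in the closing pictures. For the bottle, jar and tip box I only compared the top pictures before and after, and they barely changed.
- **Arm:** it ended clear of everything, with the contact force reading about zero.

No check failed or disagreed.

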